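# Rake the tray out from under the low shelf

## Robot

A 6-joint arm with a two-finger parallel gripper is mounted at the origin on the work surface. World frame = base frame: x ahead of the robot, y to its left, z up, the work surface at z = 0. Lengths are in mm, angles in rad, forces in N, time in s.
With the tool pointing down it reaches from about 275 to 750 mm from the base axis. Payload 10.2 kg.
Tool frame: the origin (TCP) lies at the very end of the fingers, on their centre line; the grasp point (between the pads) lies behind it (ctrl.grasp_offset is the z of the grasp point in the tool frame, in mm); z points along the fingers, y is the direction in which the jaws open and shut (so a half turn about z gives the same grasp; the last joint's range is limited). The gripper opens to 85 mm and grips with 20 to 120 N. Pads are 22 mm wide; open, the fingers measure 114 mm over their backs; the gripper's body (76 mm by 85 mm) begins 54 mm behind the grasp point. The pads swing forward as they close: fully open they stand 13 mm farther back than shut.
Start: joints at [-0.223, 0.313, 1.498, -0, 1.331, -0.223], TCP at [525.006, -0.013, 231.294] pointing down, gripper open.
Joint ranges: [-2.94, 2.94], [-0.97, 2.17], [0.19, 2.56], [-1.23, 4.37], [0.02, 3.11], [-2.88, 2.88]. Speed limits (rad/s): [2.39, 2.39, 3.01, 3.14, 3.14, 3.14].

## Interface

Orientations are given as a unit quaternion [w, x, y, z].
In Python, from rig import ctrl, capture, job gives the robot as it stands. The module is installed in compiled form; this text tells all that it offers.
- The arm moves only by the tool move_arm, never from a script. Its argument "series" is a list of rows, each a list of 7 numbers: the turn, a rotation vector about the tool's x, y, z in rad, then the shift along the tool's x, y, z in cm, then the opening, from 0 (shut) to 1 (fully open). A call has 1 to 5 rows; each row is the pose to reach, as a shift and turn from the pose measured when the call began, along the tool's axes at that moment; what a row does not reach only later rows make up. A row lasts 1/12 s, in which the tool goes at most 41.7 mm and 7.16 degrees, less where a joint would pass 70% of its speed; a pose out of reach is approached as far as the arm can. A call with a gripper value outside its range is refused whole. The fingers move at their own pace and stop on an object; "grip_force" is the grip in N (left out, the last holds). Time passes only in rows, so rows that repeat a pose let the fingers close. It gives the time, the measured TCP pose, the force and the opening at its end, in the units of the state.
- ctrl.sense(): the state, without advancing time (a new reading comes with each control period).
- capture(name): name is "scene" or "side" or "wrist"; returns a dict with "frame" (420x560x3 uint8, red, green, blue), "mtx" (3x3 intrinsics, pixels), "R" (3x3) and "t" (3): a world point X has camera coordinates R X + t. Camera axes: x right, y down, z forward; pixel columns grow to the right and rows downward; lengths in mm; the calibration is good to about 2 mm. A picture is of the moment at which its call begins. There is no depth.
- job.finish_job(): hands the job in, once; it reports no verdict.
The state is a dict: "time_s": time; "joints": joint angles; "dq": joint speeds; "tau": joint torques, N m; "eef_pos": TCP position; "ee_rot": TCP orientation; "force": force on the tool from outside, world axes, zero at the start; "wrist_torque": the same for the moment, N m; "grip_width": opening from 0.0 (shut) to 1.0 (fully open).
Only numpy, scipy, OpenCV 4.12 (cv2) and the standard library are available. Lean on these libraries where they do the work, as an engineer would, in place of code of your own. Each camera call takes 0.05 s, during which the arm holds its last target.

## Task

The red pan rake is kept handle-in in its black sleeve: draw it out by the neck, lay it on the counter with its blade edge down and let go of it. Take it again by the handle so that the blade leads, hook the blade into the small blue tray under the wire shelf and pull the tray until more than half of it is out past the shelf's front edge. Finally lay the rake on open counter, blade edge down and well clear of the tray; never touch the tray with the gripper, and leave everything else where it stands.

Things in the scene. Friction and masses are not known exactly. Their poses are not given: they have to be found in the camera images.
- rake: Red pan rake, 0.17 kg. Origin: middle of the blade's lower edge; +x = way the head points, z up. Blade at x=0: 5 thick, 80 wide (y), 36 high. Neck 12 wide, z 26-36, x -140 to 0. Wooden handle x -240 to -140, 24 wide, z 0-32: the rake lies level. Balance near x=-145. Start: handle in the sleeve (its +x opposite to the sleeve's), head and about 75 of neck out
- rake_neck (a point): point on the neck's centre line, 35 mm behind the blade, 31 mm above the rake's lower edge: where to take the rake while it is in the sleeve
- sleeve: fixed black tunnel that keeps the rake's handle. Origin on the counter in the middle of its open mouth, +x goes into it, y across, z up. 180 mm deep inside, 44 mm wide and 46 mm high inside, 56 mm wide and 51 mm high outside. The rake must be drawn out along -x
- shelf: fixed low wire shelf on the counter, open at front and back. Origin on the counter under the middle of its front edge; +x goes in under it, y across, z up. 200 mm deep, 250 mm wide; corner posts and low side rails leave 226 mm between; 118 mm free height below the wires, their top at 128 mm
- tray: open blue metal tray standing on the counter under the shelf, 96 mm (x) by 150 mm (y) by 34 mm high, walls and floor 3 mm thick, 0.22 to 0.45 kg, slides freely. Origin: centre of its underside; its x axis is about that of the shelf, z up. At the start its near wall is 30 to 54 mm in from the shelf's front edge
- sauce_dish: small white dish, 60 mm wide, 30 mm high, beside the sleeve; bystander. Origin: centre of underside
- rice_bowl: brown bowl, 84 mm wide, 50 mm high, on top of the wire shelf towards one side; bystander. Origin: centre of underside
- bottle_a: white squeeze bottle with orange nozzle, 60 mm wide, 205 mm high; bystander. Origin: centre of underside
- bottle_b: second such bottle; bystander. Origin: centre of underside
- pepper_mill: dark wooden pepper mill, 54 mm wide, 167 mm high; bystander. Origin: centre of underside
- cup: white cup, 76 mm wide, 85 mm high; bystander. Origin: centre of underside
There are look-alikes about, which are no part of the job. Of the things like the tray, leave any that is pink; of the rest the larger one is meant. Leave any purple look-alike of the sleeve alone.

How it is judged (in metres and radians):
On the way, in this order (a step that is already met when the one before it is completed fails the run):
1. the rake is out of the sleeve, lying upright on the counter, let go (height (world z) of rake below 0.008 m and angle between rake's own z axis and vertical below 0.12 rad and linear speed of rake below 0.03 m/s and contact force between the fingers and rake below 0.2 N and (x of rake in the frame of sleeve below -0.24 m or y of rake in the frame of sleeve above 0.06 m or y of rake in the frame of sleeve below -0.06 m or angle between the x axis of rake and the x axis of sleeve, either way round above 0.5 rad)), for 0.2 s.
2. the rake's blade is hooked into the tray, which is still under the shelf (x of rake in the frame of tray between -0.05 and 0.05 m and y of rake in the frame of tray between -0.075 and 0.075 m and z of rake in the frame of tray below 0.03 m and x of tray in the frame of shelf above 0.02 m), for 0.05 s.
At the end, for the whole second after the job is handed in: Tray flat and at rest, its centre out past the shelf's front edge, within 120 mm of the shelf's middle line. Rake lying released, blade edge down (tilt < 0.12 rad, edge < 8 mm up), out of the sleeve, not touching the tray, blade middle > 100 mm from the tray's centre (all of step 1 and x of tray in the frame of shelf below 0 m and height (world z) of tray below 0.006 m and angle between tray's own z axis and vertical below 0.08 rad and linear speed of tray below 0.02 m/s and y of tray in the frame of shelf between -0.12 and 0.12 m and contact force between rake and tray below 0.1 N and horizontal distance between rake and tray above 0.1 m).
It fails at once if the gripper or arm touches the tray (contact force between any of the fingers, the arm and tray above 0.5 N).
It fails at once if a bystander is moved more than 40 mm (distance of any of sauce_dish, rice_bowl, bottle_a, bottle_b, pepper_mill, cup from where it was at the start of the episode above 0.04 m).
It also fails if it takes over 70 s, if anything falls off the work surface, if the arm or the gripper's body presses on something with over 40 N, if the wrist force passes 120 N, or if a joint passes its speed limit or range.

## Working session

There is one attempt and no reset: what is moved stays moved. The work goes in short steps, Python scripts to look and compute and a tool call to move; the robot and the scene stay as the last step left them, time stands still between calls to the robot, and variables do not carry over. Pictures are saved under pics/ and viewed, and the job is handed in when it is done.

Besides the shell and the picture viewer there is one more tool, called after "Request:" by a JSON object that holds its "api" and its "payload". move_arm: Moves the arm, as the interface text tells. Its arguments: {"type":"object","properties":{"series":{"type":"array","items":{"type":"array","items":{"type":"number"}}},"grip_force":{"type":"number"}},"required":["series"]}

```bash
mkdir -p pics; cat > h.py <<'E'
import numpy as np, cv2
from rig import ctrl, capture, job
def save(name,fn):
    c=capture(name); cv2.imwrite('pics/'+fn+'.png',c['frame'][:,:,::-1]); np.savez('pics/'+fn+'.npz',**c); return c
def load(fn): return np.load('pics/'+fn+'.npz')
def ray(c,u,v,z):
    d=c['R'].T@np.linalg.inv(c['mtx'])@np.array([u,v,1.]); o=-c['R'].T@c['t']
    return o+d*(z-o[2])/d[2]
def proj(c,X):
    p=c['mtx']@(c['R']@np.array(X,float)+c['t']); return p[:2]/p[2]
def crop(fn,x0,y0,x1,y1,s,out):
    im=cv2.imread('pics/'+fn+'.png')[y0:y1,x0:x1]; cv2.imwrite('pics/'+out+'.png',cv2.resize(im,None,fx=s,fy=s,interpolation=cv2.INTER_CUBIC))
E
python3 - <<'E'
from h import *
for n in ['scene','side','wrist']:
    c=save(n,n+'0'); print(n,-c['R'].T@c['t'])
print(ctrl.sense(),ctrl.grasp_offset)
E
```

```text
scene [1372.4731728   -51.52874136 1302.45348928]
side [  234.40017887 -1009.64327467   743.92783011]
wrist [523.9169183   72.09327162 372.62182941]
{'time_s': 0.15, 'joints': array([-2.23393661e-01,  3.13320338e-01,  1.49823744e+00,  7.75737078e-06,
        1.33103219e+00, -2.23389405e-01]), 'dq': array([ 0.00016691, -0.00273459, -0.00126495,  0.00146998,  0.00055219,
       -0.00143564]), 'tau': array([ 1.79854873e-03, -4.12368500e+01, -2.59796566e+01, -1.57318855e-04,
        3.17765021e-03, -3.62555340e-05]), 'eef_pos': array([5.24807246e+02, 3.69261352e-02, 2.30876588e+02]), 'ee_rot': array([-4.23966684e-04,  7.07108850e-01,  7.07104536e-01, -2.62540300e-04]), 'force': array([ 0.48770742, -1.13330921, -0.2500673 ]), 'wrist_torque': array([-0.04046307,  0.00358756,  0.03586212]), 'grip_width': 1.0024778739736397} -18.700000000000003
```

View pics/scene0.png

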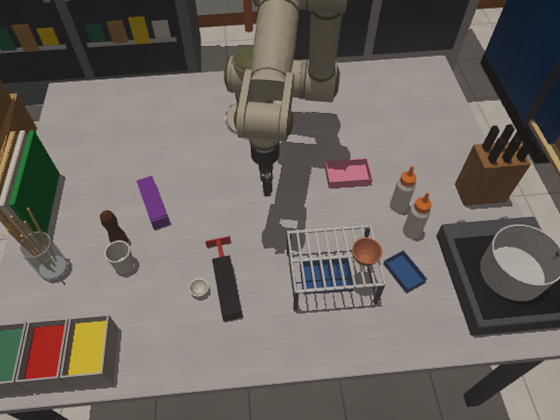

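View pics/side0.png

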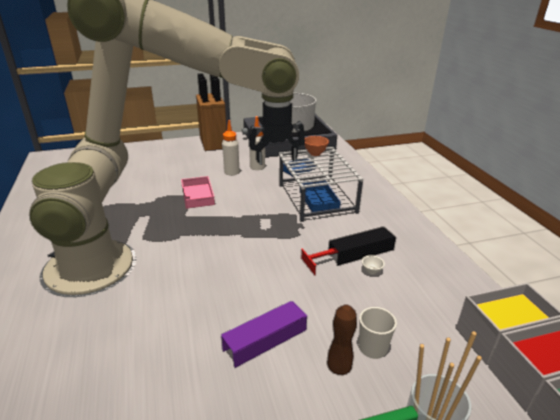

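View pics/wrist0.png

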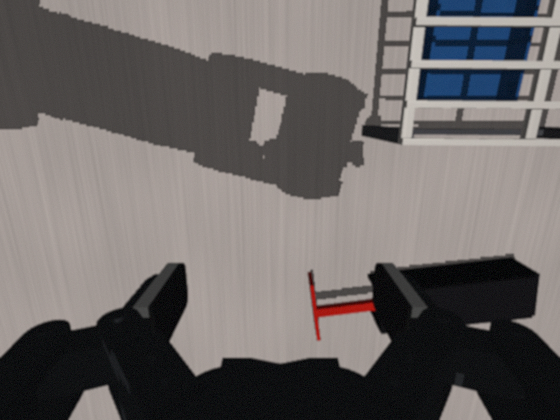

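```bash
python3 - <<'E'
from h import *
crop('scene0',180,215,260,325,7,'sc_a')
crop('scene0',280,220,440,310,5,'sc_b')
crop('side0',265,125,405,275,4,'si_a')
E
```

```text
(no output)
```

View pics/sc_a.png

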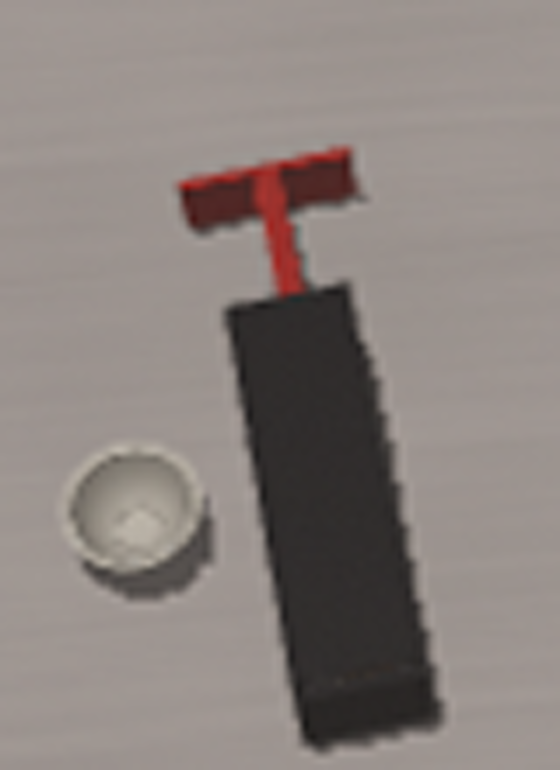

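View pics/sc_b.png

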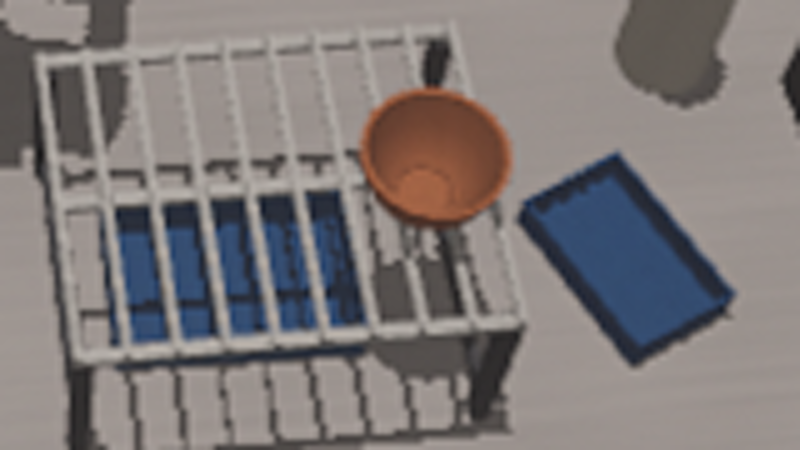

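View pics/si_a.png

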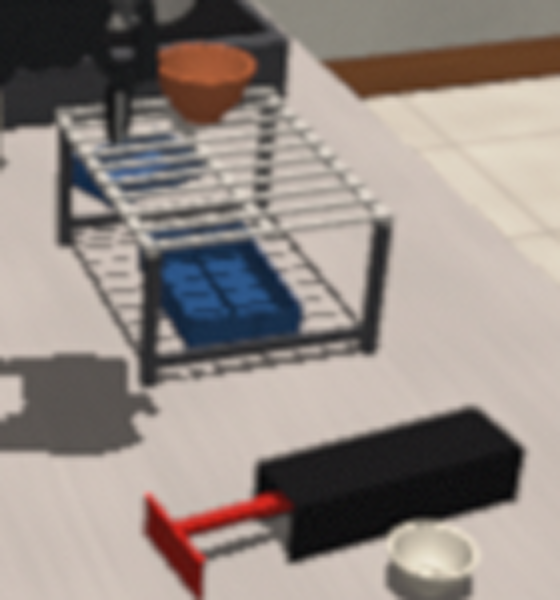

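```bash
cat > m1.py <<'E'
from h import *
c=load('scene0')
def s(u,v,z,sc,ox,oy): 
    p=ray(c,ox+(u+.5)/sc-.5,oy+(v+.5)/sc-.5,z); return p.round(1)
A=lambda u,v,z:s(u,v,z,7,180,215)
B=lambda u,v,z:s(u,v,z,5,280,220)
print('blade top',A(183,185,36),A(350,152,36))
print('neck',A(268,175,36),A(292,292,36))
print('sleeve mouth',A(230,308,51),A(347,285,51),'back',A(303,685,51),A(428,665,51))
print('shelf',B(40,57,128),B(455,27,128),B(78,357,128),B(522,325,128))
print('posts foot',B(80,455,0),B(485,420,0))
print('tray floor far(robot) left/right rim',B(115,207,34),B(340,190,34),'back rim', B(120,348,34),B(362,335,34), 'bottom', B(122,368,0),B(365,352,0))
print('bowl',B(435,155,178), 'dish',A(135,508,30))
E
python3 m1.py
```

```text
blade top [ 574.8 -197.5   36. ] [ 564.9 -122.1   36. ]
neck [ 573.4 -159.3   36. ] [ 635.  -150.6   36. ]
sleeve mouth [ 648.9 -176.5   51. ] [ 642.6 -125.5   51. ] back [ 825.9 -151.2   51. ] [ 822.3 -100.6   51. ]
shelf [622.6  54.4 128. ] [626.6 301.6 128. ] [817.   52.8 128. ] [822.1 296.2 128. ]
posts foot [819.   57.6   0. ] [820.8 298.2   0. ]
tray floor far(robot) left/right rim [675.3  96.   34. ] [677.4 234.5  34. ] back rim [769.3  86.4  34. ] [775.1 229.1  34. ] bottom [766.3  89.5   0. ] [770.4 236.3   0. ]
bowl [739.9 257.7 178. ] dish [ 729.9 -221.    30. ]
```

```bash
python3 - <<'E'
from h import *
c=load('scene0')
for n,p in dict(pinkTL=(326,163),pinkBR=(371,185),purpleA=(140,180),purpleB=(168,222),cup=(120,268),mill=(122,243),bowl=(367,252),botA=(401,210),botB=(416,237)).items(): print(n,ray(c,*p,0).round(0))
s=load('side0')
# cross-check: project into side
for X in [(569.8,-159.8,36),(645.7,-151,51),(624.6,54,128),(721,162,34),(674,90,34)]: print(X,proj(s,X).round(1),proj(load('wrist0'),X).round(1))
E
cat > plan.py <<'E'
import sys
from h import *
from scipy.spatial.transform import Rotation as Rn
def plan(pos,yaw):  # yaw = world angle of tool y axis, tool pointing down; TCP pos
    st=ctrl.sense(); q=st['ee_rot']; R=Rn.from_quat([q[1],q[2],q[3],q[0]]); p=st['eef_pos']
    y=np.array([np.cos(yaw),np.sin(yaw),0]); z=np.array([0,0,-1.]); T=Rn.from_matrix(np.c_[np.cross(y,z),y,z])
    print('t',round(st['time_s'],2),'pos',p.round(1),'tool y yaw',round(float(np.arctan2(*R.as_matrix()[[1,0],1])),3),'j',st['joints'].round(2),'F',st['force'].round(1),'w',round(st['grip_width'],3))
    print('turn',(R.inv()*T).as_rotvec().round(4),'shift cm',(R.inv().apply(np.array(pos)-p)/10).round(2))
if __name__=='__main__':
    a=list(map(float,sys.argv[1:])); plan(a[:3],a[3])
E
python3 plan.py 607 -154.5 120 -1.436; python3 plan.py 607 -154.5 120 1.706
```

```text
pinkTL [264. 237.   0.]
pinkBR [381. 377.   0.]
purpleA [ 274. -430.    0.]
purpleB [ 465. -326.    0.]
cup [ 624. -470.    0.]
mill [ 532. -472.    0.]
bowl [645. 307.   0.]
botA [496. 454.   0.]
botB [606. 475.   0.]
(569.8, -159.8, 36) [308.9 256.4] [317.8 313.4]
(645.7, -151, 51) [334.6 245.5] [383.9 314.5]
(624.6, 54, 128) [303.8 186.3] [412.9 142. ]
(721, 162, 34) [319.5 192.4] [488.1  18.5]
(674, 90, 34) [313.6 205. ] [428.5  98.8]
t 0.15 pos [524.8   0.  230.9] tool y yaw -0.0 j [-0.22  0.31  1.5   0.    1.33 -0.22] F [ 0.5 -1.1 -0.3] w 1.002
turn [-1.000e-03  5.000e-04  1.436e+00] shift cm [-15.46   8.23  11.08]
t 0.15 pos [524.8   0.  230.9] tool y yaw -0.0 j [-0.22  0.31  1.5   0.    1.33 -0.22] F [ 0.5 -1.1 -0.3] w 1.002
turn [-5.000e-04 -1.000e-03 -1.706e+00] shift cm [-15.46   8.23  11.08]
```

```bash
python3 - <<'E'
from h import *
crop('wrist0',290,230,560,350,2.9,'w_a')
E
```

```text
(no output)
```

View pics/w_a.png

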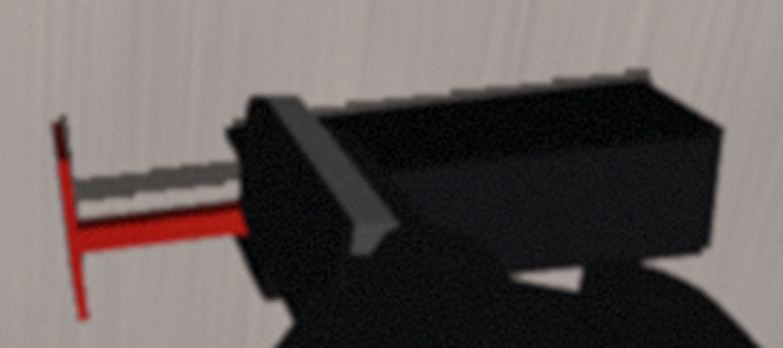

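Request:
{"api": "move_arm", "payload": {"series": [[0,0,0.12,-3,1.6,0,1],[0,0,0.24,-6,3.3,0,1],[0,0,0.36,-9,5,2,1],[0,0,0.48,-12,6.6,4,1],[0,0,0.6,-15.46,8.2,6,1]]}}

```text
time_s: 0.57
eef_pos: [606.8, -154.5, 170.3]
ee_rot: [-0.0, 0.886, 0.464, -0.0]
force: [0.3, 0.3, 0.6]
grip_width: 0.997
```

```bash
python3 plan.py 607 -154.5 100 -1.436
```

```text
t 0.57 pos [ 606.8 -154.5  170.3] tool y yaw -0.605 j [-0.44  0.58  1.25 -0.    1.31  0.17] F [0.3 0.3 0.6] w 0.997
turn [-9.000e-04  7.000e-04  8.306e-01] shift cm [0.01 0.03 7.03]
```

Request:
{"api": "move_arm", "payload": {"series": [[0,0,0.12,0,0,1.5,1],[0,0,0.24,0,0,3,1],[0,0,0.36,0,0,4.5,1],[0,0,0.48,0,0,6,1],[0,0,0.6,0,0,7,1]]}}

```text
time_s: 0.98
eef_pos: [606.1, -154.3, 98.3]
ee_rot: [-0.001, 0.984, 0.179, -0.001]
force: [0.5, -0.8, -0.5]
grip_width: 1.002
```

Request:
{"api": "move_arm", "payload": {"series": [[0,0,0.12,0,0,0,1],[0,0,0.23,0,0,0,1],[0,0,0.23,0,0,0,1]]}}

```text
time_s: 1.23
eef_pos: [605.9, -154.2, 97.8]
ee_rot: [-0.001, 0.998, 0.063, -0.002]
force: [0.5, 1.1, -0.7]
grip_width: 1.001
```

```bash
python3 plan.py 607 -154.5 14 -1.436; python3 -c "
from h import *
save('wrist','w1');save('scene','s1');crop('s1',180,215,260,325,5,'s1c')"
```

```text
t 1.23 pos [ 605.9 -154.2   97.8] tool y yaw -1.445 j [-0.44  0.66  1.33  0.    1.16  1.01] F [ 0.5  1.1 -0.7] w 1.001
turn [-0.0025  0.0039 -0.0094] shift cm [0.14 0.06 8.38]
```

View pics/w1.png

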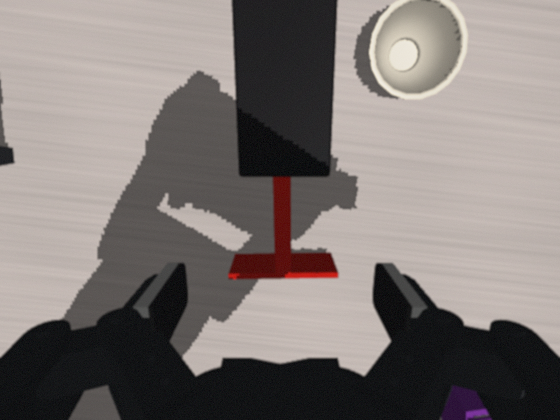

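```bash
python3 - <<'E'
from h import *
c=load('w1')
print(proj(c,(569.8,-159.8,36)),proj(c,(645.7,-151,51)), ray(c,283,254,36),ray(c,283,277,36),ray(c,240,175,51),ray(c,330,175,51), ray(c,282,180,36), -c['R'].T@c['t'])
E
```

```text
[282.15512032 272.57366917] [283.71420556 170.08074119] [ 584.26863967 -158.55506669   36.        ] [ 566.36580173 -160.85099972   36.        ] [ 639.44015535 -125.16985658   51.        ] [ 646.22161901 -179.11519299   51.        ] [ 636.60683574 -151.18234587   36.        ] [ 676.68659026 -145.21376223  239.27283076]
```

Request:
{"api": "move_arm", "payload": {"series": [[0,0,0,0,0,2.5,1],[0,0,0,0,0,5,1],[0,0,0,0,0,7,1],[0,0,0,0,0,8.5,1],[0,0,0,0,0,8.5,0.6]], "grip_force": 100}}

```text
time_s: 1.75
eef_pos: [604.1, -153.4, 10.1]
ee_rot: [-0.002, 0.998, 0.068, -0.004]
force: [-0.3, -0.5, 0.7]
grip_width: 0.881
```

Request:
{"api": "move_arm", "payload": {"series": [[0,0,0,0,0,0,0],[0,0,0,0,0,0,0],[0,0,0,0,0,0,0],[0,0,0,0,0,0,0],[0,0,0,0,0,0,0]]}}

```text
time_s: 2.17
eef_pos: [604.5, -153.7, 11.0]
ee_rot: [-0.002, 0.998, 0.068, -0.003]
force: [-0.3, -1.9, 1.0]
grip_width: 0.145
```

```bash
python3 plan.py 430 -178.5 14 -1.436; python3 -c "
from h import *
save('wrist','w2');save('side','d2')"
```

```text
t 2.17 pos [ 604.5 -153.7   11. ] tool y yaw -1.435 j [-0.44  0.77  1.39 -0.    1.    1.  ] F [-0.3 -1.9  1. ] w 0.145
turn [-0.004   0.0065  0.0015] shift cm [-17.63   0.09  -0.18]
```

View pics/w2.png

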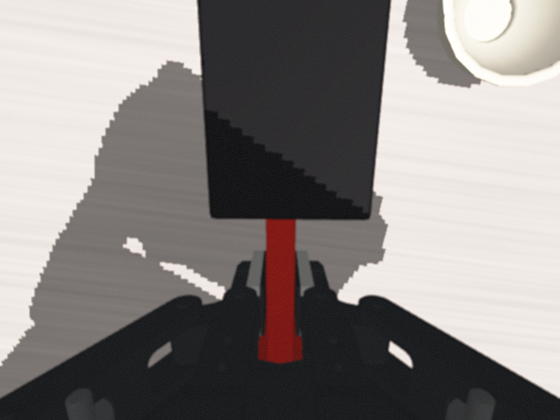

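Request:
{"api": "move_arm", "payload": {"series": [[0,0,0,-1,0,-0.2,0],[0,0,0,-3,0,-0.3,0],[0,0,0,-5,0,-0.3,0],[0,0,0,-7,0,-0.3,0],[0,0,0,-9,0,-0.3,0]]}}

```text
time_s: 2.68
eef_pos: [514.3, -165.8, 14.8]
ee_rot: [-0.002, 0.998, 0.068, -0.004]
force: [-0.0, 0.5, -1.1]
grip_width: 0.116
```

Request:
{"api": "move_arm", "payload": {"series": [[0,0,0,-2,0,0,0],[0,0,0,-4.5,0,0,0],[0,0,0,-7,0,0,0],[0,0,0,-9,0,0,0],[0,0,0,-10.5,0,0,0]]}}

```text
time_s: 3.1
eef_pos: [408.5, -179.9, 15.5]
ee_rot: [-0.002, 0.998, 0.068, -0.004]
force: [0.2, 0.9, -1.7]
grip_width: 0.115
```

```bash
python3 plan.py 430 -178.5 14 -1.436; python3 -c "
from h import *
save('scene','s3');save('side','d3');crop('s3',150,120,400,320,3,'s3c');crop('d3',200,150,420,310,3,'d3c')"
```

```text
t 3.1 pos [ 408.5 -179.9   15.5] tool y yaw -1.434 j [-0.68  0.47  1.95 -0.    0.74  0.76] F [ 0.2  0.9 -1.7] w 0.115
turn [-0.0049  0.0077  0.0016] shift cm [2.15 0.16 0.13]
```

View pics/s3c.png

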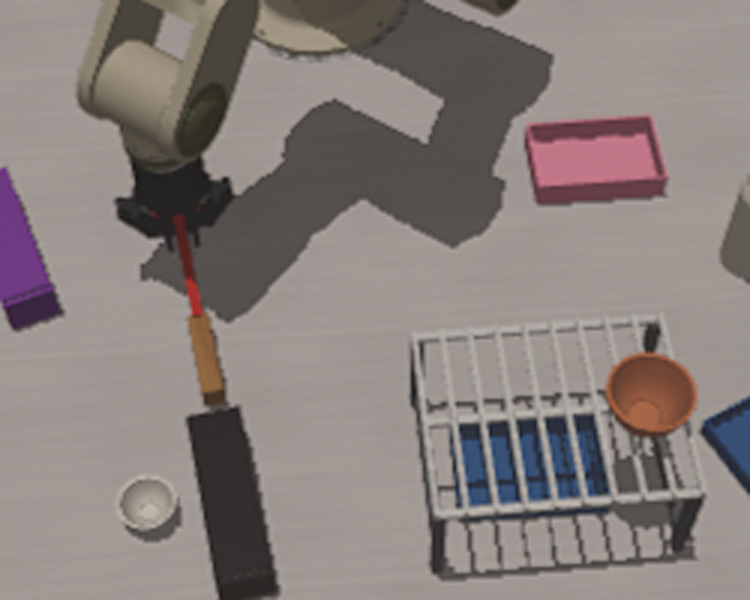

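View pics/d3c.png

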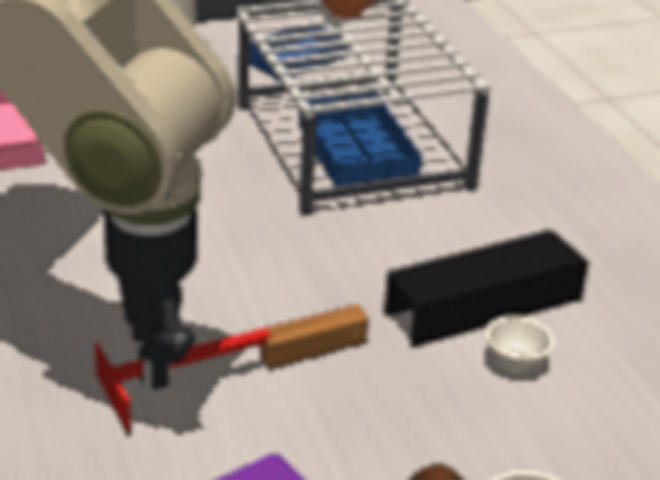

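Request:
{"api": "move_arm", "payload": {"series": [[0,0,0,0,0,-2.5,0],[0,0,0,0,0,-5,0],[0,0,-0.12,1,-2,-6,0],[0,0,-0.24,2,-5,-6,0],[0,0,-0.36,3,-8,-6,0]]}}

```text
time_s: 3.62
eef_pos: [429.2, -96.3, 76.6]
ee_rot: [-0.002, 0.969, 0.247, -0.003]
force: [0.1, 0.3, -2.3]
grip_width: 0.114
```

Request:
{"api": "move_arm", "payload": {"series": [[0,0,-0.12,0,0,0,0],[0,0,-0.24,0,0,0,0],[0,0,-0.36,0,0,0,0],[0,0,-0.48,0,0,0,0],[0,0,-0.6,0,0,0,0]]}}

```text
time_s: 4.03
eef_pos: [429.9, -96.1, 76.8]
ee_rot: [-0.003, 0.851, 0.525, -0.002]
force: [0.5, -0.1, -1.2]
grip_width: 0.118
```

Request:
{"api": "move_arm", "payload": {"series": [[0,0,-0.12,0,0,0,0],[0,0,-0.24,0,0,0,0],[0,0,-0.36,0,0,0,0],[0,0,-0.48,0,0,0,0],[0,0,-0.6,0,0,0,0]]}}

```text
time_s: 4.45
eef_pos: [430.7, -96.0, 77.0]
ee_rot: [-0.003, 0.655, 0.756, -0.001]
force: [-0.3, 0.4, -2.5]
grip_width: 0.118
```

```bash
python3 plan.py 500 -70 70 1.546
```

```text
t 4.45 pos [430.7 -96.   77. ] tool y yaw 0.142 j [-0.49  0.34  1.92 -0.    0.89 -0.63] F [-0.3  0.4 -2.5] w 0.118
turn [-0.0018 -0.0058 -1.4038] shift cm [1.59 7.23 0.67]
```

Request:
{"api": "move_arm", "payload": {"series": [[0,0,-0.12,0,1,0,0],[0,0,-0.24,0.3,2.5,0,0],[0,0,-0.36,0.7,4,0,0],[0,0,-0.48,1.1,5.5,0,0],[0,0,-0.6,1.6,7.2,0,0]]}}

```text
time_s: 4.87
eef_pos: [501.0, -69.5, 76.9]
ee_rot: [-0.002, 0.4, 0.917, 0.0]
force: [0.1, -0.5, -1.8]
grip_width: 0.116
```

Request:
{"api": "move_arm", "payload": {"series": [[0,0,-0.12,0,0,0,0],[0,0,-0.24,0,0,0,0],[0,0,-0.36,0,0,0,0],[0,0,-0.48,0,0,0,0],[0,0,-0.6,0,0,0,0]]}}

```text
time_s: 5.28
eef_pos: [501.8, -69.2, 77.0]
ee_rot: [-0.002, 0.108, 0.994, 0.001]
force: [-0.4, 0.3, -1.4]
grip_width: 0.111
```

Request:
{"api": "move_arm", "payload": {"series": [[0,0,-0.1,0,0,0.5,0],[0,0,-0.2,0,0,2,0],[0,0,-0.2,0,0,3.5,0],[0,0,-0.2,0,0,4,0],[0,0,-0.2,0,0,4,0]]}}

```text
time_s: 5.7
eef_pos: [501.5, -68.7, 36.1]
ee_rot: [-0.002, 0.008, 1.0, 0.001]
force: [-0.2, 0.0, -2.4]
grip_width: 0.115
```

```bash
python3 plan.py 500 -70 11 1.546; python3 -c "
from h import *
save('scene','s4');save('side','d4');crop('d4',100,170,350,330,3,'d4c')"
```

```text
t 5.7 pos [501.5 -68.7  36.1] tool y yaw 1.554 j [-0.37  0.52  1.76  0.    0.86 -1.92] F [-0.2  0.  -2.4] w 0.115
turn [ 0.0025 -0.005   0.0084] shift cm [ 0.14 -0.14  2.51]
```

View pics/s4.png

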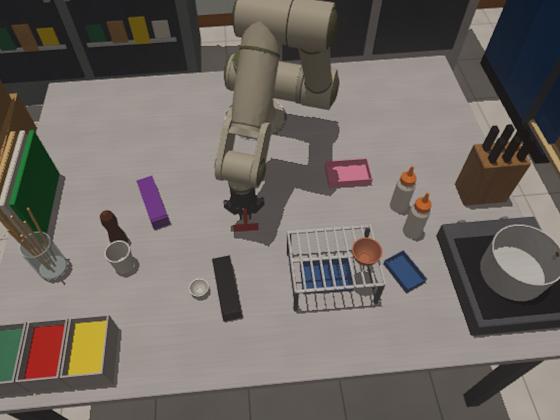

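View pics/d4c.png

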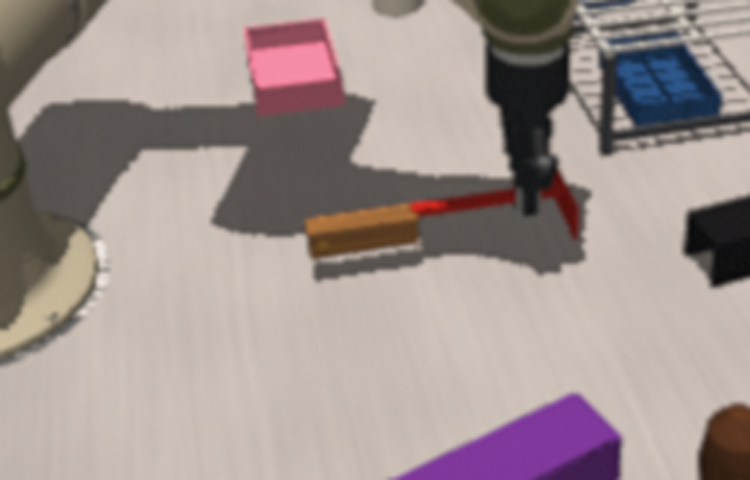

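Request:
{"api": "move_arm", "payload": {"series": [[0,0,0,0,0,1,0],[0,0,0,0,0,2,0],[0,0,0,0,0,2.3,0],[0,0,0,0,0,2.5,0],[0,0,0,0,0,2.5,0]]}}

```text
time_s: 6.22
eef_pos: [501.9, -69.0, 12.0]
ee_rot: [-0.002, 0.008, 1.0, 0.001]
force: [0.4, 0.3, -1.3]
grip_width: 0.115
```

Request:
{"api": "move_arm", "payload": {"series": [[0,0,0,0,0,0,0.3],[0,0,0,0,0,0,0.6],[0,0,0,0,0,0,1],[0,0,0,0,0,0,1],[0,0,0,0,0,0,1]]}}

```text
time_s: 6.63
eef_pos: [502.0, -69.0, 12.2]
ee_rot: [-0.002, 0.008, 1.0, 0.001]
force: [1.1, -0.3, 0.8]
grip_width: 0.82
```

Request:
{"api": "move_arm", "payload": {"series": [[0,0,0,0,0,-3,1],[0,0,0,0,0,-6,1],[0,0,0,0,0,-9,1],[0,0,0,-4,0,-10,1],[0,0,0,-8,0,-10,1]]}}

```text
time_s: 7.05
eef_pos: [584.0, -70.8, 116.2]
ee_rot: [0.001, 0.009, 1.0, -0.0]
force: [0.9, -0.3, 0.4]
grip_width: 0.997
```

```bash
python3 plan.py 390 -75 110 1.546; python3 -c "
from h import *
save('scene','s5');save('side','d5');save('wrist','w5');crop('d5',100,170,350,330,3,'d5c');crop('s5',180,120,300,260,4,'s5c')"
```

```text
t 7.05 pos [584.  -70.8 116.2] tool y yaw 1.554 j [-0.32  0.56  1.45  0.    1.13 -1.87] F [ 0.9 -0.3  0.4] w 0.997
turn [-0.0001  0.0026  0.0077] shift cm [19.39 -0.75  0.57]
```

View pics/d5c.png

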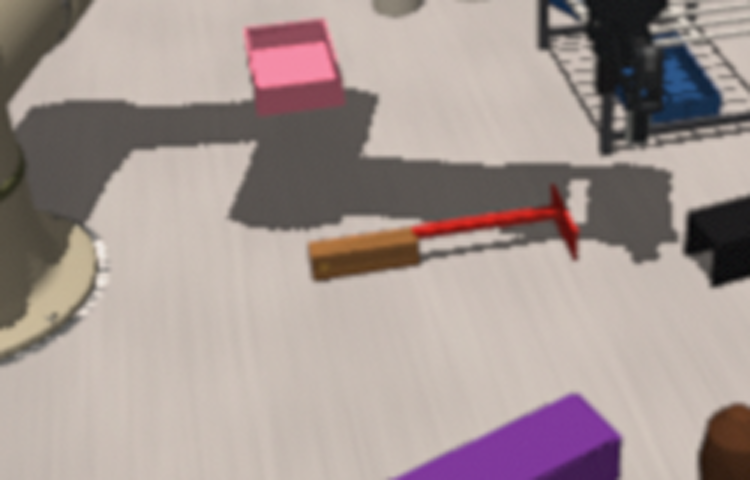

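View pics/w5.png

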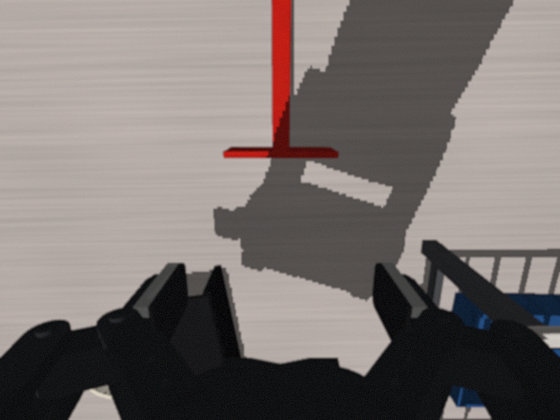

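```bash
python3 - <<'E'
from h import *
c=load('w5')
print('blade top ends',ray(c,223,156,36),ray(c,338,156,36),'neck',ray(c,283,5,36),ray(c,281,148,36))
c=load('s5')
crop('s5',200,140,290,240,6,'s5c')
E
```

```text
blade top ends [ 538.13491209 -108.89546618   36.        ] [539.4575953  -29.90659273  36.        ] neck [448.08184543 -66.44106517  36.        ] [533.38788889 -68.9781073   36.        ]
```

View pics/s5c.png

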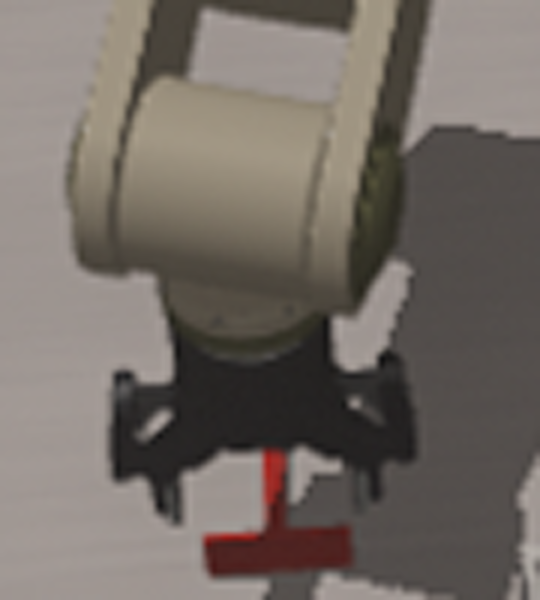

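```bash
python3 plan.py 369 -65 5 1.546
```

```text
t 7.2 pos [583.6 -70.5 111.4] tool y yaw 1.555 j [-0.32  0.56  1.45  0.    1.13 -1.88] F [-1.7  0.7  0.3] w 1.001
turn [ 0.0016 -0.0028  0.0091] shift cm [21.44  0.2  10.7 ]
```

Request:
{"api": "move_arm", "payload": {"series": [[0,0,0.002,4,-0.1,0,1],[0,0,0.004,8,-0.3,0,1],[0,0,0.008,12,-0.5,0,1],[0,0,0.008,16,-0.7,0,1],[0,0,0.008,20,-0.9,0,1]]}}

```text
time_s: 7.62
eef_pos: [380.4, -75.5, 111.4]
ee_rot: [-0.002, 0.012, 1.0, 0.001]
force: [-0.3, -1.0, -0.1]
grip_width: 1.002
```

```bash
python3 plan.py 369 -65 5 1.546; python3 -c "
from h import *
save('wrist','w6')"
```

```text
t 7.62 pos [380.4 -75.5 111.4] tool y yaw 1.547 j [-0.5   0.17  2.04 -0.    0.94 -2.05] F [-0.3 -1.  -0.1] w 1.002
turn [ 0.002  -0.0039  0.0015] shift cm [ 1.12  1.   10.65]
```

View pics/w6.png

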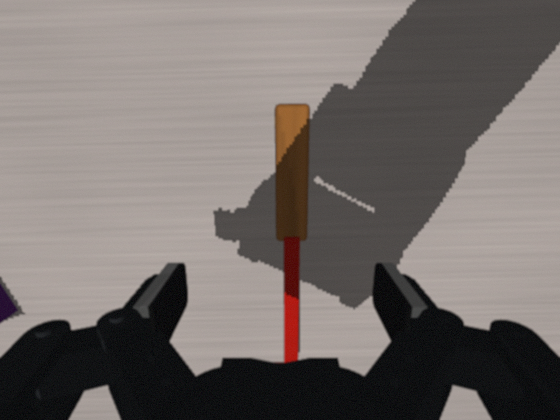

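```bash
python3 - <<'E'
from h import *
c=load('w6')
print(ray(c,292,240,32),ray(c,292,104,32))
E
```

```text
[395.77784844 -66.32027665  32.        ] [298.62384635 -65.02247904  32.        ]
```

Request:
{"api": "move_arm", "payload": {"series": [[0,0,0,0.6,0.5,2,1],[0,0,0,1.2,1,4.5,1],[0,0,0,1.2,1,7,1],[0,0,0,1.2,1,9,1],[0,0,0,1.2,1,10.5,1]]}}

```text
time_s: 8.08
eef_pos: [358.4, -61.7, 3.7]
ee_rot: [-0.007, 0.012, 1.0, 0.003]
force: [-0.9, -0.0, -0.1]
grip_width: 1.003
```

Request:
{"api": "move_arm", "payload": {"series": [[0,0,0,-0.5,-0.3,0,1],[0,0,0,-0.5,-0.3,0,1]]}}

```text
time_s: 8.25
eef_pos: [363.0, -64.9, 3.6]
ee_rot: [-0.008, 0.012, 1.0, 0.004]
force: [0.9, 1.0, 0.2]
grip_width: 1.003
```

```bash
python3 plan.py 369 -65 5 1.546
```

```text
t 8.25 pos [363.  -64.9   3.6] tool y yaw 1.547 j [-0.5   0.38  2.16 -0.    0.62 -2.04] F [0.9 1.  0.2] w 1.003
turn [ 0.0069 -0.0154  0.0015] shift cm [-0.59  0.   -0.15]
```

Tilt has drifted slightly (0.015 rad); correct it and close.

Request:
{"api": "move_arm", "payload": {"series": [[0.007,-0.015,0,0,0,-0.1,1],[0.007,-0.015,0,0,0,-0.1,0.6],[0.007,-0.015,0,0,0,-0.1,0.2],[0.007,-0.015,0,0,0,-0.1,0],[0.007,-0.015,0,0,0,-0.1,0]], "grip_force": 100}}

```text
time_s: 8.67
eef_pos: [363.2, -64.9, 5.0]
ee_rot: [0.0, 0.012, 1.0, -0.0]
force: [-0.3, 0.2, -0.8]
grip_width: 0.45
```

Request:
{"api": "move_arm", "payload": {"series": [[0,0,0,0,0,0,0],[0,0,0,0,0,0,0]]}}

```text
time_s: 8.83
eef_pos: [363.4, -65.1, 5.5]
ee_rot: [0.0, 0.011, 1.0, -0.0]
force: [-3.0, 1.1, 13.4]
grip_width: 0.265
```

```bash
python3 plan.py 369 -65 5 1.546
```

```text
t 8.83 pos [363.4 -65.1   5.5] tool y yaw 1.548 j [-0.5   0.37  2.17 -0.    0.6  -2.04] F [-3.   1.1 13.4] w 0.265
turn [-0.0008  0.0008  0.0018] shift cm [-0.56  0.02  0.06]
```

Request:
{"api": "move_arm", "payload": {"series": [[0,0,0,0,0,-1.5,0],[0,0,0,0,0,-3.5,0],[0,0,0,0,0,-5.5,0],[0,0,0,0,0,-5.5,0],[0,0,0,0,0,-5.5,0]]}}

```text
time_s: 9.25
eef_pos: [363.6, -65.1, 60.7]
ee_rot: [0.001, 0.011, 1.0, -0.001]
force: [0.5, 0.6, -2.5]
grip_width: 0.263
```

```bash
python3 plan.py 369 -65 60 1.546; python3 -c "
from h import *
save('side','d7');save('scene','s7');crop('d7',290,165,360,220,10,'d7c');crop('d7',100,160,350,310,3,'d7d')
c=load('d7')
for X in [(674,90,34),(676,236,34),(768,88,34),(770,236,34),(674,90,0)]: print((proj(c,X)-[290,165])*10)"
```

```text
t 9.25 pos [363.6 -65.1  60.7] tool y yaw 1.548 j [-0.5   0.23  2.14 -0.    0.77 -2.04] F [ 0.5  0.6 -2.5] w 0.263
turn [-0.0015  0.0022  0.0018] shift cm [-0.54  0.03  0.08]
[236.24203764 399.70689079]
[ 97.66012904 189.27155844]
[511.41871578 363.60441466]
[350.93909948 156.25193182]
[230.70924248 489.61736463]
```

View pics/d7c.png

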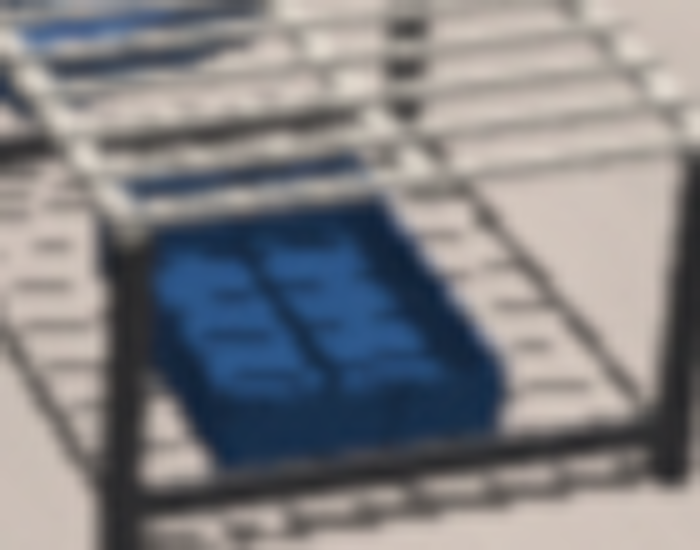

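View pics/d7d.png

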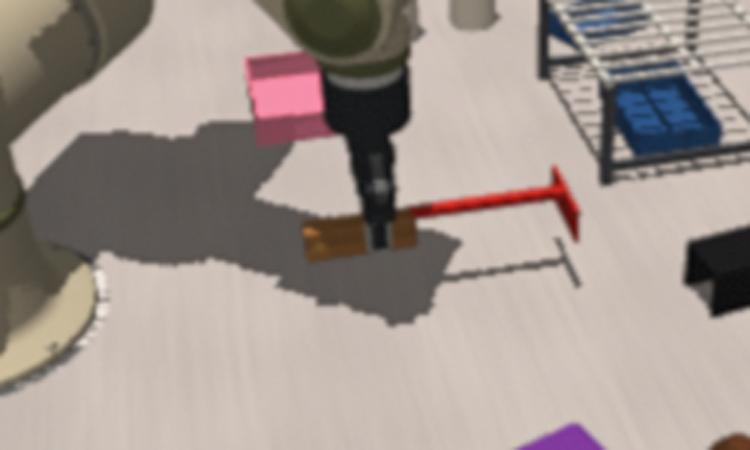

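```bash
python3 - <<'E'
from h import *
c=load('d7')
f=lambda u,v,z:ray(c,290+u/10-.45,165+v/10-.45,z).round(1)
print(f(228,468,0),f(495,428,0),f(207,390,34),f(503,370,34),f(385,200,34))
E
```

```text
[677.2 105.7   0. ] [771.4 106.1   0. ] [666.6 101.2  34. ] [763.5  88.   34. ] [769.3 206.1  34. ]
```

Request:
{"api": "move_arm", "payload": {"series": [[0,0,0,0,3,0,0],[0,0,0,0,7,0,0],[0,0,0,0,11,0,0],[0,0,0,0,15,0,0],[0,0,0,0,19,0,0]]}}

```text
time_s: 9.77
eef_pos: [366.2, 127.0, 58.7]
ee_rot: [-0.001, 0.012, 1.0, -0.0]
force: [1.1, -0.9, -2.0]
grip_width: 0.262
```

```bash
python3 plan.py 400 170 60 1.546
```

```text
t 9.77 pos [366.2 127.   58.7] tool y yaw 1.547 j [ 0.03  0.27  2.09 -0.    0.78 -1.52] F [ 1.1 -0.9 -2. ] w 0.262
turn [-0.0002 -0.0027  0.0012] shift cm [-3.28  4.38 -0.14]
```

Request:
{"api": "move_arm", "payload": {"series": [[0,0,0,0,2,0,0],[0,0,0,-1,4.4,-0.1,0],[0,0,0,-2.5,4.4,-0.1,0],[0,0,0,-3.5,4.4,-0.1,0],[0,0,0,-3.5,4.4,-0.1,0]]}}

```text
time_s: 10.18
eef_pos: [403.0, 170.4, 58.4]
ee_rot: [-0.002, 0.012, 1.0, -0.0]
force: [0.4, 0.1, -2.1]
grip_width: 0.263
```

```bash
python3 plan.py 542 167 60 1.546; python3 -c "
from h import *
save('side','d8');save('scene','s8');crop('s8',270,180,400,310,6,'s8c');crop('d8',200,130,380,260,4,'d8c')"
```

```text
t 10.18 pos [403.  170.4  58.4] tool y yaw 1.548 j [ 0.13  0.36  1.95  0.    0.83 -1.42] F [ 0.4  0.1 -2.1] w 0.263
turn [-0.0004 -0.0037  0.0016] shift cm [-13.9   -0.02  -0.21]
```

View pics/s8c.png

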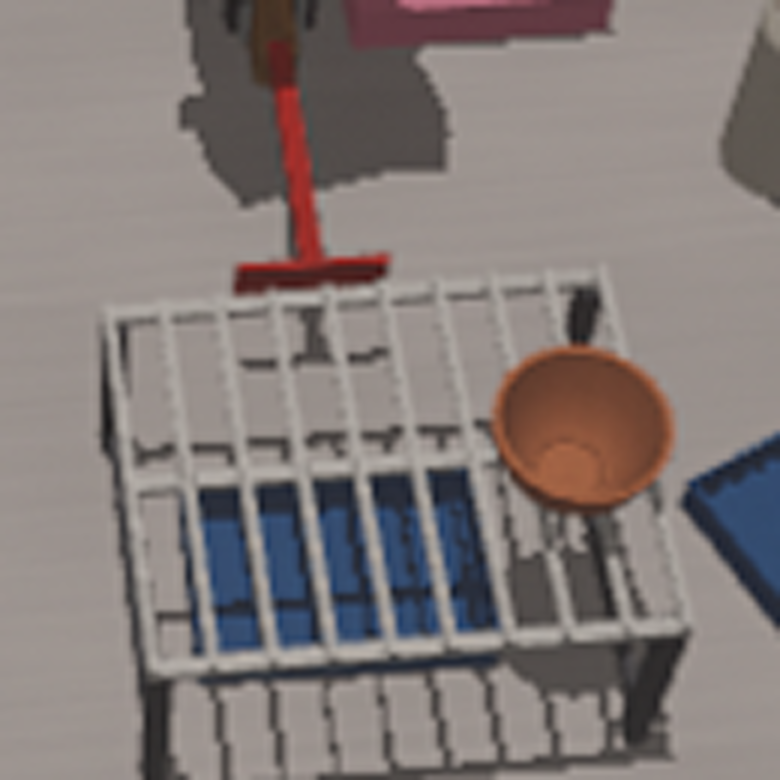

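View pics/d8c.png

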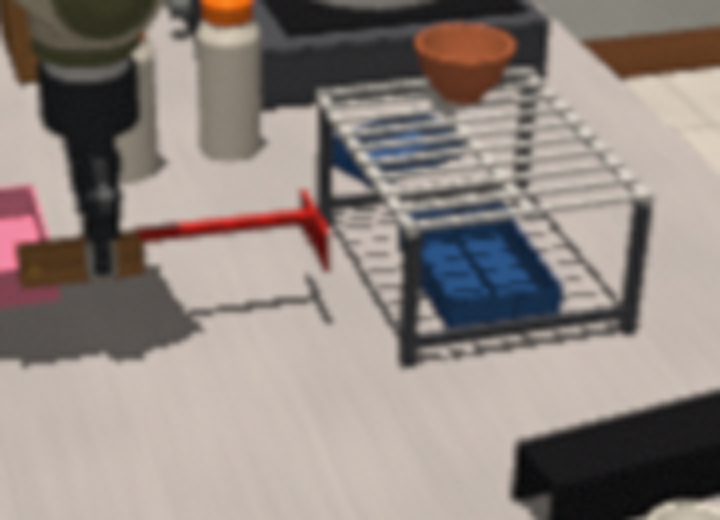

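```bash
python3 - <<'E'
from h import *
c=load('s8')
f=lambda u,v,z:ray(c,270+u/6-.42,180+v/6-.42,z).round(1)
print('blade top',f(238,270,89),f(388,258,89), 'low',f(238,292,53))
print('tray near rim',f(190,487,34),f(468,467,34),'far rim',f(200,660,34),f(497,640,34),'bottom',f(205,683,0),f(497,665,0))
E
```

```text
blade top [581.1 126.7  89. ] [581.7 204.2  89. ] low [571.4 130.1  53. ]
tray near rim [674.1  92.   34. ] [676.8 234.5  34. ] far rim [770.3  84.2  34. ] [774.1 230.6  34. ] bottom [766.9  88.7  -0. ] [771.7 235.5   0. ]
```

Request:
{"api": "move_arm", "payload": {"series": [[0,0,0,-2,-0.1,0,0],[0,0,0,-5,-0.2,0,0],[0,0,0,-8.5,-0.3,0,0],[0,0,0,-12,-0.4,0,0],[0,0,0,-13.6,-0.4,0,0]]}}

```text
time_s: 10.7
eef_pos: [539.6, 161.8, 57.2]
ee_rot: [-0.002, 0.013, 1.0, -0.0]
force: [0.1, 0.2, -1.3]
grip_width: 0.264
```

Request:
{"api": "move_arm", "payload": {"series": [[0,0,0,0,0,0,0],[0,0,0,0,0,0,0]]}}

```text
time_s: 10.87
eef_pos: [538.9, 161.3, 56.1]
ee_rot: [-0.003, 0.013, 1.0, -0.0]
force: [-0.6, 0.1, -1.7]
grip_width: 0.265
```

```bash
python3 plan.py 539 166 21 1.546; python3 -c "
from h import *
save('side','d9');save('scene','s9');crop('s9',270,180,400,310,6,'s9c');crop('d9',200,130,380,260,4,'d9c')"
```

```text
t 10.87 pos [538.9 161.3  56.1] tool y yaw 1.544 j [ 0.08  0.59  1.57 -0.    0.98 -1.46] F [-0.6  0.1 -1.7] w 0.265
turn [-0.0008 -0.0066 -0.0016] shift cm [-0.02  0.48  3.51]
```

View pics/s9c.png

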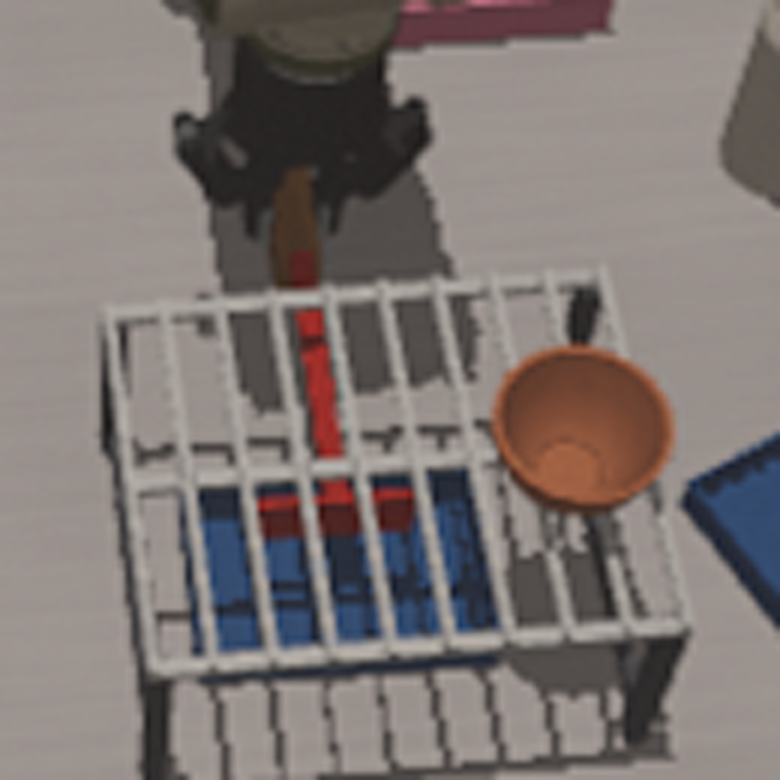

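View pics/d9c.png

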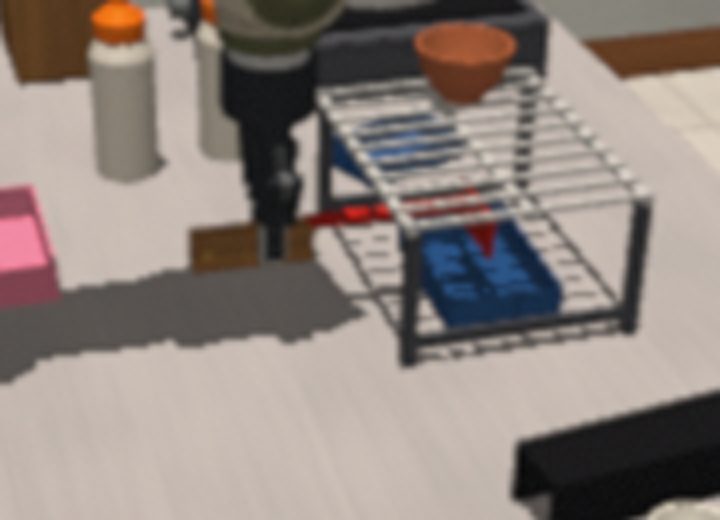

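Request:
{"api": "move_arm", "payload": {"series": [[0,-0.003,0,0,0.2,1,0],[0,-0.006,0,0,0.4,2,0],[0,-0.006,0,0,0.4,3,0],[0,-0.006,0,0,0.4,3.6,0],[0,-0.006,0,0,0.4,3.6,0]]}}

```text
time_s: 11.38
eef_pos: [536.7, 165.7, 18.6]
ee_rot: [-0.002, 0.013, 1.0, -0.001]
force: [-0.4, 0.3, -1.6]
grip_width: 0.267
```

```bash
python3 plan.py 539 166 20 1.546; python3 -c "
from h import *
save('side','d10');save('scene','s10');crop('s10',270,180,400,310,6,'s10c');crop('d10',270,160,360,220,8,'d10c')"
```

```text
t 11.38 pos [536.7 165.7  18.6] tool y yaw 1.545 j [ 0.09  0.65  1.6  -0.    0.9  -1.45] F [-0.4  0.3 -1.6] w 0.267
turn [-0.0011 -0.0042 -0.0006] shift cm [-0.23  0.04 -0.14]
```

View pics/s10c.png

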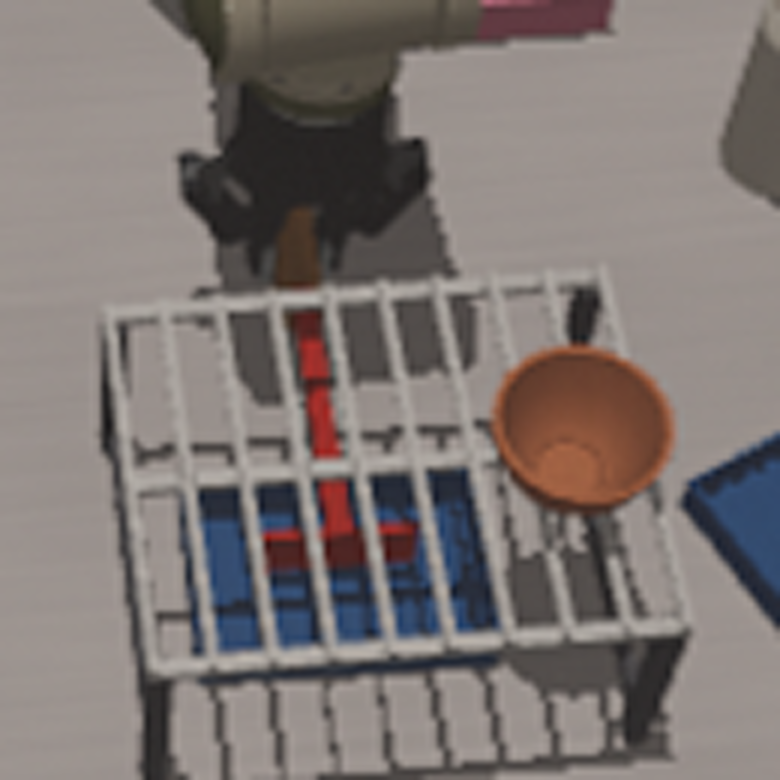

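View pics/d10c.png

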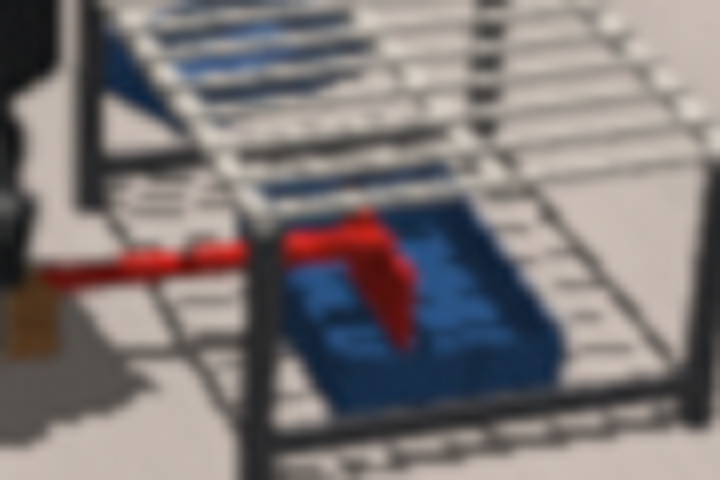

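Request:
{"api": "move_arm", "payload": {"series": [[0,-0.004,0,0.8,0,0,0],[0,-0.004,0,1.6,0,0,0],[0,-0.004,0,2.2,0,0,0],[0,-0.004,0,2.8,0,0,0],[0,-0.004,0,3.4,0,0,0]]}}

```text
time_s: 11.9
eef_pos: [503.3, 166.6, 20.6]
ee_rot: [0.002, 0.013, 1.0, -0.0]
force: [-0.4, -0.1, -2.3]
grip_width: 0.259
```

Request:
{"api": "move_arm", "payload": {"series": [[0,0,0,0.7,0,0,0],[0,0,0,1.4,0,0,0],[0,0,0,2.1,0,0,0],[0,0,0,2.8,0,0,0],[0,0,0,3.5,0,0,0]]}}

```text
time_s: 12.32
eef_pos: [467.9, 167.5, 20.6]
ee_rot: [0.002, 0.013, 1.0, -0.0]
force: [1.8, 0.1, -1.9]
grip_width: 0.266
```

```bash
python3 plan.py 388 166 19 1.546; python3 -c "
from h import *
save('scene','s11');save('side','d11');crop('s11',270,180,400,310,6,'s11c')"
```

```text
t 12.32 pos [467.9 167.5  20.6] tool y yaw 1.545 j [ 0.11  0.53  1.8  -0.    0.8  -1.44] F [ 1.8  0.1 -1.9] w 0.266
turn [-0.0007  0.0037 -0.0007] shift cm [ 7.98 -0.35  0.14]
```

View pics/s11c.png

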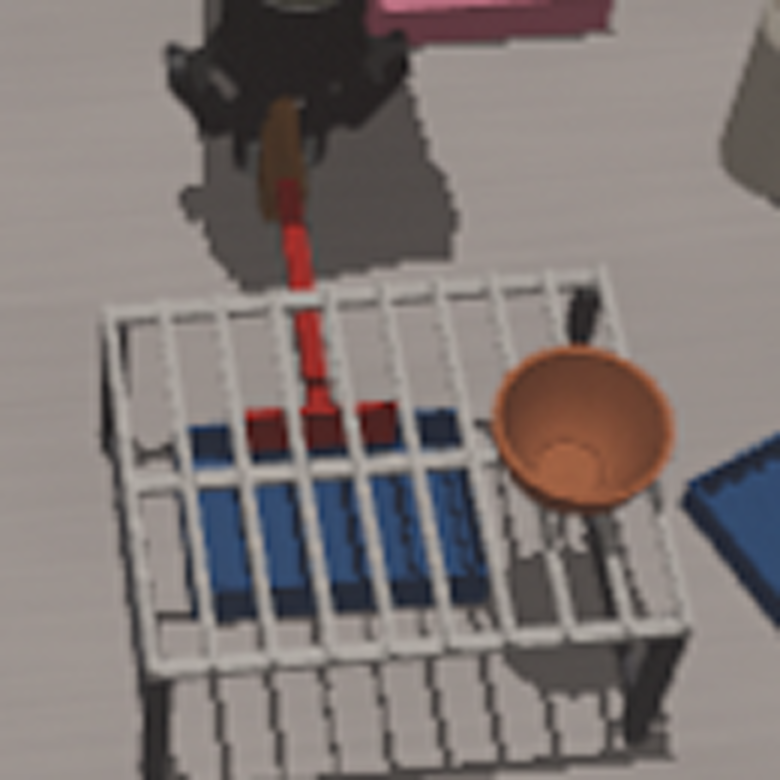

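Request:
{"api": "move_arm", "payload": {"series": [[0,0,0,0.8,0,0,0],[0,0,0,1.7,0,0,0],[0,0,0,2.6,0,0,0],[0,0,0,3.5,0,0,0],[0,0,0,4.4,0,0,0]]}}

```text
time_s: 12.83
eef_pos: [422.3, 168.7, 20.5]
ee_rot: [0.001, 0.013, 1.0, -0.0]
force: [2.6, 0.0, -0.8]
grip_width: 0.259
```

Request:
{"api": "move_arm", "payload": {"series": [[0,0,0,1,0,0,0],[0,0,0,2,0,0,0],[0,0,0,3,0,0,0],[0,0,0,4,0,0,0],[0,0,0,4.6,0,0,0]]}}

```text
time_s: 13.25
eef_pos: [375.1, 169.9, 20.5]
ee_rot: [0.001, 0.012, 1.0, -0.0]
force: [2.4, -0.7, -1.3]
grip_width: 0.259
```

```bash
python3 plan.py 388 166 19 1.546; python3 -c "
from h import *
save('scene','s12');save('side','d12');crop('s12',270,180,400,310,6,'s12c')"
```

```text
t 13.25 pos [375.1 169.9  20.5] tool y yaw 1.546 j [ 0.14  0.4   2.05 -0.    0.69 -1.4 ] F [ 2.4 -0.7 -1.3] w 0.259
turn [-0.0008  0.0023 -0.0001] shift cm [-1.3  -0.36  0.15]
```

View pics/s12c.png

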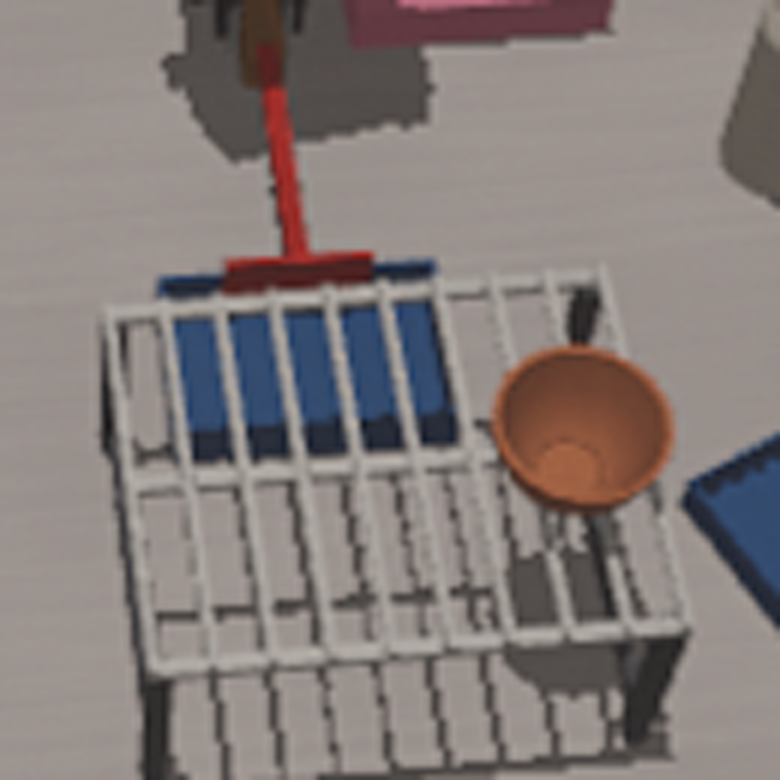

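```bash
python3 - <<'E'
from h import *
c=load('s12')
f=lambda u,v,z:ray(c,270+u/6-.42,180+v/6-.42,z).round(1)
print(f(160,280,34),f(435,262,34),f(190,455,3),f(455,440,3))
E
```

```text
[547.4  92.5  34. ] [550.9 240.4  34. ] [638.  98.   3.] [643.  237.8   3. ]
```

Request:
{"api": "move_arm", "payload": {"series": [[0,0,0,-0.7,0,0,0],[0,0,0,-1.3,0,0,0],[0,0,0,-1.3,0,-1.5,0],[0,0,0,-1.3,0,-4,0],[0,0,0,-1.3,0,-5.5,0]]}}

```text
time_s: 13.77
eef_pos: [389.2, 169.6, 76.8]
ee_rot: [0.001, 0.013, 1.0, -0.0]
force: [2.0, 0.2, -0.7]
grip_width: 0.264
```

Request:
{"api": "move_arm", "payload": {"series": [[0,0,0,0,0,0,0],[0,0,0,0,-3,0,0],[0,0,0,0,-7,0,0],[0,0,0,0,-11,0,0],[0,0,0,0,-15,0,0]]}}

```text
time_s: 14.18
eef_pos: [385.3, 18.0, 76.3]
ee_rot: [0.001, 0.012, 1.0, -0.0]
force: [0.6, 0.3, -1.9]
grip_width: 0.261
```

Request:
{"api": "move_arm", "payload": {"series": [[0,0,0,0,-3,0,0],[0,0,0,0,-6,0,0],[0,0,0,0,-9,0,0],[0,0,0,0,-9.5,0,0],[0,0,0,0,-9.5,0,0]]}}

```text
time_s: 14.6
eef_pos: [383.1, -78.5, 75.6]
ee_rot: [0.0, 0.014, 1.0, -0.0]
force: [0.1, 0.4, -1.1]
grip_width: 0.264
```

```bash
python3 plan.py 388 -75 6 1.546; python3 -c "
from h import *
save('scene','s13');save('side','d13');crop('s13',180,120,380,300,4,'s13c')"
```

```text
t 14.6 pos [383.1 -78.5  75.6] tool y yaw 1.543 j [-0.5   0.24  2.07 -0.    0.83 -2.05] F [ 0.1  0.4 -1.1] w 0.264
turn [-0.0004  0.0005 -0.0028] shift cm [-0.48  0.37  6.96]
```

View pics/s13c.png

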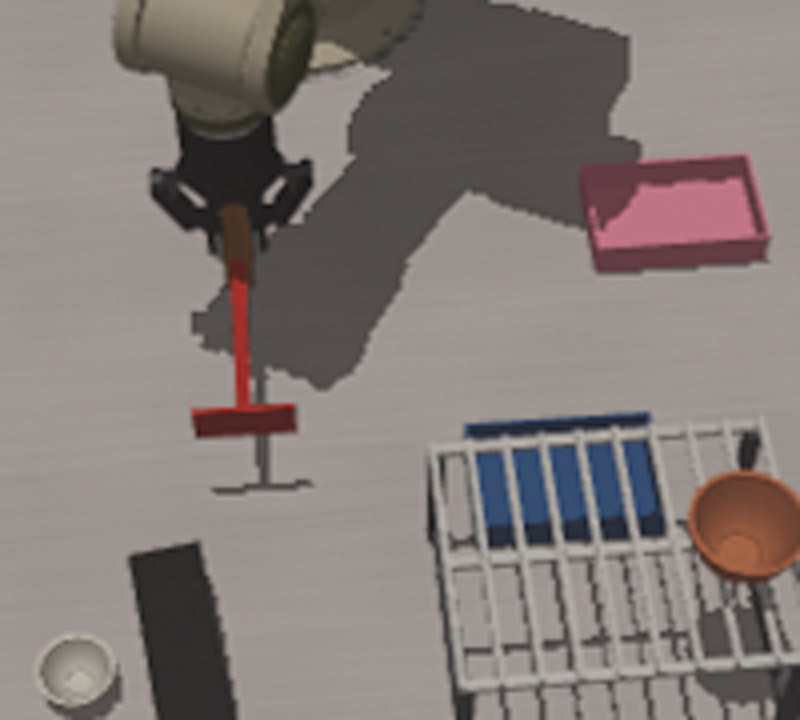

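View pics/d13.png

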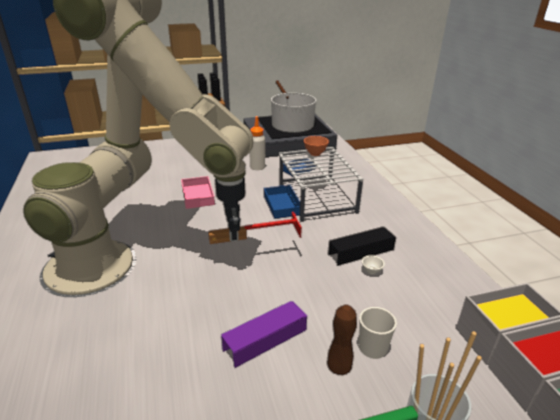

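Request:
{"api": "move_arm", "payload": {"series": [[0,0,0,0,1.5,1,0],[0,0,0,0,3,3,0],[0,0,0,0,3,5,0],[0,0,0,0,3,6.5,0],[0,0,0,0,3,6.9,0]]}}

```text
time_s: 15.12
eef_pos: [382.4, -44.5, 5.4]
ee_rot: [-0.002, 0.011, 1.0, 0.001]
force: [-23.8, 13.3, 89.1]
grip_width: 0.263
```

Request:
{"api": "move_arm", "payload": {"series": [[0,0,0,0,0,0,0],[0,0,0,0,0,0,0]]}}

```text
time_s: 15.28
eef_pos: [382.7, -43.8, 5.7]
ee_rot: [-0.002, 0.01, 1.0, 0.001]
force: [-0.1, -0.7, 1.0]
grip_width: 0.263
```

```bash
python3 plan.py 388 -75 5.5 1.546; python3 -c "
from h import *
save('side','d14');crop('d14',180,180,330,270,5,'d14c')"
```

```text
t 15.28 pos [382.7 -43.8   5.7] tool y yaw 1.55 j [-0.42  0.39  2.13  0.    0.63 -1.97] F [-0.1 -0.7  1. ] w 0.263
turn [ 0.0016 -0.0034  0.0043] shift cm [-0.59 -3.11  0.02]
```

View pics/d14c.png

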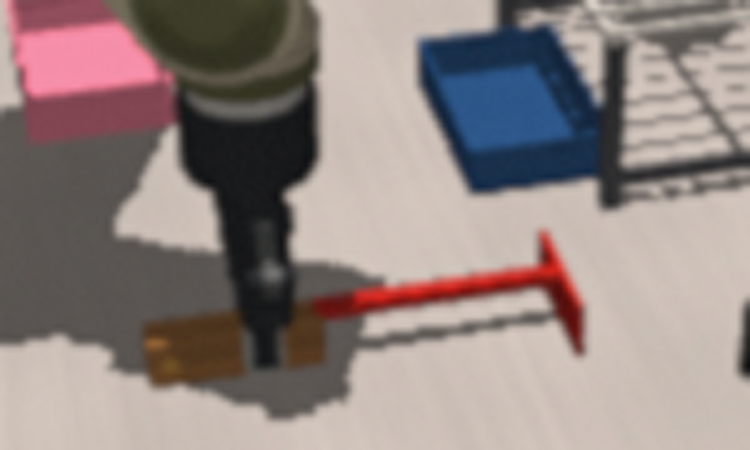

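Request:
{"api": "move_arm", "payload": {"series": [[0,0,0,0,0,0,0.4],[0,0,0,0,0,0,0.7],[0,0,0,0,0,0,1],[0,0,0,0,0,0,1],[0,0,0,0,0,0,1]]}}

```text
time_s: 15.75
eef_pos: [382.7, -43.8, 5.8]
ee_rot: [-0.002, 0.01, 1.0, 0.001]
force: [0.1, -0.2, -0.3]
grip_width: 0.943
```

Request:
{"api": "move_arm", "payload": {"series": [[0,0,0,0,0,0,1],[0,0,0,0,0,-2,1],[0,0,0,0,0,-5,1],[0,0,0,0,0,-9,1],[0,0,0,0,0,-13,1]]}}

```text
time_s: 16.17
eef_pos: [382.4, -43.7, 137.2]
ee_rot: [-0.002, 0.01, 1.0, 0.001]
force: [0.3, -0.9, 0.4]
grip_width: 1.005
```

Request:
{"api": "move_arm", "payload": {"series": [[0,0,0,0,0,-4,1],[0,0,0,0,0,-8,1],[0,0,0,0,0,-10,1],[0,0,0,0,0,-10,1],[0,0,0,0,0,-10,1]]}}

```text
time_s: 16.58
eef_pos: [383.0, -44.0, 237.5]
ee_rot: [-0.002, 0.01, 1.0, 0.001]
force: [-0.6, 0.2, -0.2]
grip_width: 1.0
```

```bash
python3 plan.py 388 -75 5.5 1.546; python3 -c "
from h import *
save('side','d15');save('scene','s15');save('wrist','w15');crop('d15',180,150,380,290,4,'d15c');crop('s15',180,120,440,300,3,'s15c')"
```

```text
t 16.58 pos [383.  -44.  237.5] tool y yaw 1.55 j [-0.42 -0.01  1.86  0.    1.29 -1.97] F [-0.6  0.2 -0.2] w 1.0
turn [ 0.0019 -0.0033  0.0039] shift cm [-0.65 -3.13 23.19]
```

View pics/d15c.png

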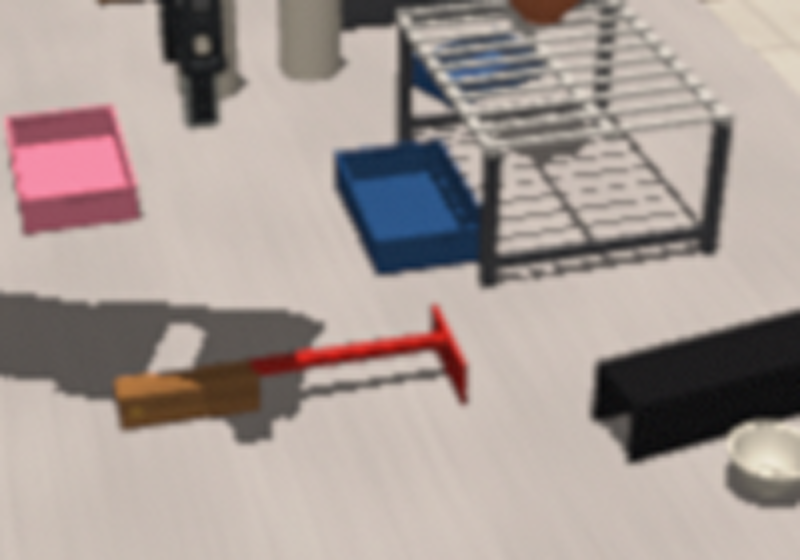

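View pics/s15c.png

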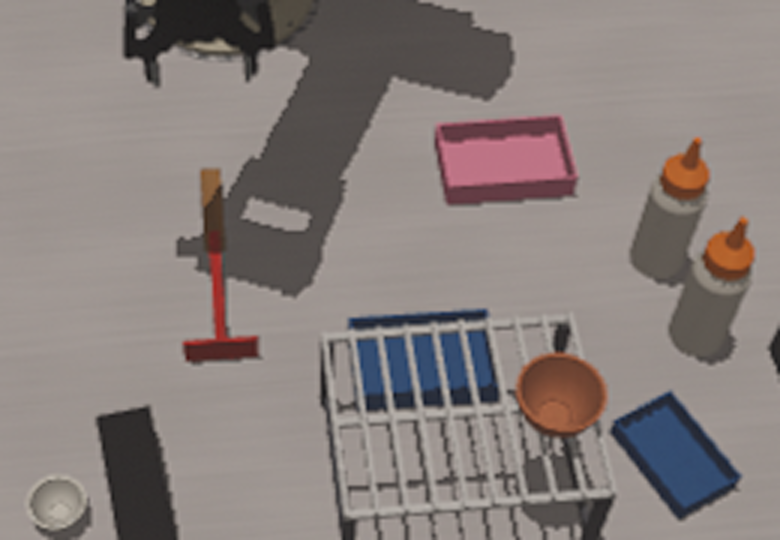

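View pics/w15.png

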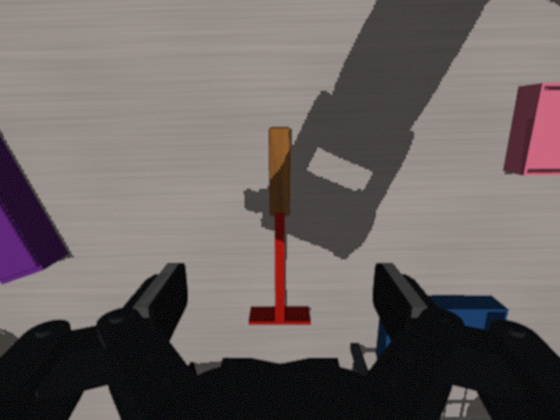

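```bash
python3 - <<'E'
from h import *
c=load('d15')
f=lambda u,v,z:ray(c,180+u/4-.4,150+v/4-.4,z).round(1)
print('tray near corner',f(378,272,0),f(362,235,34),'far', f(480,263,0),'post foot',f(488,285,0),'post2',f(405,150,0),'far near-corner rim',f(336,150,34))
c=load('w15'); print('blade',ray(c,249,316,36),ray(c,310,316,36),'handle end',ray(c,281,130,32))
E
```

```text
tray near corner [546.4 102.1   0. ] [534.4 106.5  34. ] far [629.2  93.5   0. ] post foot [625.1  61.1   0. ] post2 [623.9 290.6   0. ] far near-corner rim [549.1 246.6  34. ]
blade [545.0972987  -84.89203526  36.        ] [546.93591399  -8.62067167  36.        ] handle end [320.66053581 -40.19444179  32.        ]
```

```bash
python3 -c "
from h import *
print(job.finish_job())"
```

```text
the job is handed in; nothing more can be done
None
```

I finished the task and handed it in at about 16.6 s of the 70 s allowed. No verdict was reported.

**What I did:** I drew the rake out of the black sleeve by the neck, turned it half round, laid it down and let go. I then took it by the handle, hooked the blade into the blue tray under the shelf and pulled the tray out. Last, I lifted the rake clear, laid it on open counter and withdrew the gripper.

**Last checks, from the final pictures:**
- **Tray:** it lies flat, centred at about x 594. The shelf's front edge is at about x 624, so the centre is roughly 30 mm past it. It is about 10 mm off the shelf's middle line.
- **Rake:** it lies blade edge down, released, with the blade middle near (548, −47). That is about 215 mm from the tray's centre and clear of the sleeve.
- **Bystanders:** those I could see in the final pictures (sauce dish, rice bowl and bottles) looked unmoved. The cup and pepper mill were outside those crops, but I moved nothing near them.

**What disagreed or was rough:**
- The wrist force read about 89 N for a moment when the rake touched down the last time, under the 120 N limit. I only see readings at the end of a move, so the true peak could have been higher.
- The side and scene cameras differed by up to about 15 mm on the tray's y position. Their x positions agreed to a few millimetres, apart from one side-view rim point that read about 13 mm nearer.

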